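# Index the glass-marking table to its next click stop

### The arm

A 6-joint arm with a two-finger parallel gripper is mounted at the origin on a cart in front of the work surface, level with it; the furniture and walls round the work are solid. World frame = base frame: x ahead of the robot, y to its left, z up, the work surface at z = 0. Lengths are in mm, angles in rad, forces in N, time in s.
With the tool pointing down it reaches from about 275 to 1000 mm from the base axis. Payload 8.4 kg.
Tool frame: the origin (TCP) lies on the centre line of the jaws, within the pads' length; the fingertips stand 22 mm ahead of it and the grasp point (between the pads) lies 3 mm ahead of it; z points along the fingers, x is the direction in which the jaws open and shut, and the axes are right-handed (so a half turn about z gives the same grasp; the last joint's range is limited). The gripper opens to 85 mm and grips with 20 to 120 N. Pads are 22 mm wide; open, the fingers measure 114 mm over their backs; the gripper's body (76 mm by 85 mm) begins 54 mm behind the grasp point. The pads swing forward as they close: fully open they stand 13 mm farther back than shut.
Start: joints at [-1.199, 0.353, 1.633, -0, 1.155, -0.002], TCP at [228.221, -581.845, 253.281] pointing down, gripper open.
Joint ranges: [-2.63, 2.63], [-0.92, 2.1], [0.06, 2.66], [-1.3, 4.44], [0, 2.69], [-3.02, 3.02]. Speed limits (rad/s): [2.22, 2.22, 2.79, 3.14, 3.14, 3.14].

### API

Orientations are given as [roll, pitch, yaw] about the fixed x, y, z axes, in that order (R = Rz(yaw) Ry(pitch) Rx(roll)).
In Python, from rig import status, viewer, job gives the robot as it stands.
- The arm moves only by the tool send_rows, never from a script. Its argument "plan" is a list of rows, each a list of 3 entries, a list of its own where there are three numbers: the shift along the tool's x, y, z in m, then the turn, a rotation vector about the tool's x, y, z in rad, then the opening, from -1 (shut) to 1 (fully open). In form: [[[x, y, z], [rx, ry, rz], jaw], ...]. A call has exactly 5 rows; each row is the pose to reach, as a shift and turn from the pose measured when the call began, along the tool's axes at that moment; what a row does not reach only later rows make up. A row lasts 1/12 s, in which the tool goes at most 41.7 mm and 7.16 degrees, less where a joint would pass 70% of its speed; a pose out of reach is approached as far as the arm can. A call with a gripper value outside its range is refused whole. The fingers move at their own pace and stop on an object; "squeeze" is the grip in N (left out, the last holds). Time passes only in rows, so rows that repeat a pose let the fingers close, or fill a call up. It gives the time, the measured TCP pose, the force and the opening at its end, in the units of the state.
- status.sense(): the state, without advancing time (a new reading comes with each control period).
- viewer.grab_frame(name): name is "scene" or "top"; returns the picture (400x640x3 uint8, red, green, blue); there is no depth.
- viewer.camera_params(name): a dict with "intrinsics" (3x3 intrinsics, pixels), "xyz" and "orientation" of the camera in the world. Camera axes: x right, y down, z forward; pixel columns grow to the right and rows downward; lengths in mm; the calibration is good to about 2 mm. A picture is of the moment at which its call begins. camera_params takes no time and is no camera call.
- job.sign_off(): hands the job in, once; it reports no verdict.
Trained networks look in the newest picture that a camera, given by its name, has taken for a name from the list of things; names that differ only in an ending like _2 or _b are one class to them, and where a whole thing is asked for, a point or a joint stands for the part that bears it (a point fixed in the world has none). Each returns a list of dicts, best first, with "p" (0 to 1); they miss things now and then, are a little off and sometimes report something else, mostly with a low value. They report only what shows in the picture. A call takes as long as a camera call.
- viewer.cut_out(label, camera): "mask" (400x640 bool, what is visible of it) and "extent" ([left, top, width, height] in pixels, round what is visible of it).
The state is a dict: "clock": time; "qpos": joint angles; "qvel": joint speeds; "joint_efforts": joint torques, N m; "eef_pos": TCP position; "tcp_rot": TCP orientation; "contact_force": force on the tool from outside, world axes, zero at the start; "wrist_torque": the same for the moment, N m; "opening": opening from 0.0 (shut) to 1.0 (fully open).
Only numpy, scipy, OpenCV 4.12 (cv2) and the standard library are available. Lean on these libraries where they do the work, as an engineer would, in place of code of your own. Each camera call takes 0.05 s, during which the arm holds its last target.

### The job

The index table carrying the four glasses was left between two of its click stops. Push it round anticlockwise (seen from above) gently (its upright posts are there to push on) until it clicks into the very next stop, and leave it sitting in that stop, not beyond it. Do not touch the glasses and do not disturb the things standing round it.

Things in the scene. Friction and masses are not known exactly. Their poses are not given: they have to be found in the camera images.
- index_base: grey foot of the index table, 236 mm round, 12 mm thick, fixed to the bench; origin: centre of its underside, on the turning axis (vertical). At its own -x side a small aluminium guide block (22x40 mm, 50 mm high, 146 mm from the axis) holds the red detent flag
- index_table (a joint): turning angle of the round plate on index_base (rad), growing anticlockwise seen from above; at 0 its axes lie along index_base's. It stays where it is left; drag between stops under 2 N at a post. Stops are a quarter turn apart, but the notch ring under the plate can be clamped anywhere and is out of sight: the next stop anticlockwise is 0.4 to 1.35 rad ahead of the start
- plate_top (a point): on the turning axis, in the upper face of the aluminium plate (250 mm across, upper face 56 mm above the bench). Under it a sprung ball snaps into the notches: over the last 0.05 rad it draws the table in and centres it by itself; pushing on out of a stop takes about 7 to 9 N at a post, felt as a sudden resistance
- detent_flag (a joint): height of the red flag (8x10 mm) in the guide block (m): about 0 between stops (the flag shows 4 mm above the block), about 0.004 higher when the ball sits in a notch
- post_1 (a point): top of an upright drive post on the plate, 108 mm from the axis, at plate angle 0 degrees from the plate's x axis (anticlockwise); 12 mm steel rod with an 18 mm black knob; the knob spans 112 to 130 mm above the bench, the bare rod 60 to 112 mm
- post_2 (a point): top of an upright drive post on the plate, 108 mm from the axis, at plate angle 90 degrees from the plate's x axis (anticlockwise); 12 mm steel rod with an 18 mm black knob; the knob spans 112 to 130 mm above the bench, the bare rod 60 to 112 mm
- post_3 (a point): top of an upright drive post on the plate, 108 mm from the axis, at plate angle 180 degrees from the plate's x axis (anticlockwise); 12 mm steel rod with an 18 mm black knob; the knob spans 112 to 130 mm above the bench, the bare rod 60 to 112 mm
- post_4 (a point): top of an upright drive post on the plate, 108 mm from the axis, at plate angle 270 degrees from the plate's x axis (anticlockwise); 12 mm steel rod with an 18 mm black knob; the knob spans 112 to 130 mm above the bench, the bare rod 60 to 112 mm
- glass_1: plain glass tumbler, 69 mm across, 88 mm high, held upright on the plate 52 mm from the axis at plate angle 45 degrees (midway between posts); origin: centre of its underside, 56 mm above the bench
- glass_2: black-banded glass tumbler, 66 mm across, 90 mm high, held upright on the plate 52 mm from the axis at plate angle 135 degrees (midway between posts); origin: centre of its underside, 56 mm above the bench
- glass_3: plain glass tumbler, 69 mm across, 88 mm high, held upright on the plate 52 mm from the axis at plate angle 225 degrees (midway between posts); origin: centre of its underside, 56 mm above the bench
- glass_4: black-banded glass tumbler, 66 mm across, 90 mm high, held upright on the plate 52 mm from the axis at plate angle 315 degrees (midway between posts); origin: centre of its underside, 56 mm above the bench
- mug: spotted mug, 92x127x93 mm, a bystander; origin: centre of its underside
- height_block: brown upright block, 40x50x85 mm, a bystander; origin: centre of its underside
- ink_dropper: brown dropper bottle, 33 mm across, 102 mm high, a bystander; origin: centre of its underside
- masking_tape: roll of tape lying flat, 96 mm across, 25 mm high, a bystander; origin: centre of its underside
- frit_jar: small jar with dark cap, 44 mm across, 105 mm high, a bystander; origin: centre of its underside

How it is judged:
By the outcome, as a careful person would: the job done as asked, in the order asked, and still so for the second after the job is handed in, with the robot touching nothing.
It also fails if it takes over 58 s, if anything falls off the work surface, if the arm or the gripper's body presses on something with over 40 N, if the wrist force passes 120 N, or if a joint passes its speed limit or range.

## Working session

There is one attempt and no reset: what is moved stays moved. The work goes in short steps, Python scripts to look and compute and a tool call to move; the robot and the scene stay as the last step left them, time stands still between calls to the robot, and variables do not carry over. Pictures are saved under pics/ and viewed, and the job is handed in when it is done.

Besides the shell and the picture viewer there is one more tool, called after "Call:" as a command line: name --argument value ..., lists and objects as JSON in quotes. send_rows: Moves the arm, as the interface text tells. Its arguments: {"type":"object","properties":{"plan":{"type":"array"},"squeeze":{"type":"number"}},"required":["plan"]}

```bash
mkdir -p pics; ls; python3 - <<'E'
from rig import status, viewer
import cv2
s=status.sense();print(s)
for n in ("scene","top"):
    im=viewer.grab_frame(n);cv2.imwrite(f"pics/{n}0.png",im[:,:,::-1]);print(viewer.camera_params(n))
E
```

```text
pics
{'clock': 0.0, 'qpos': array([-1.19933527e+00,  3.53636793e-01,  1.63414851e+00, -1.25003861e-06,
        1.15520023e+00, -2.37631813e-03]), 'qvel': array([ 0.00019497,  0.00101026, -0.00158432, -0.00033166, -0.00016874,
       -0.00059934]), 'joint_efforts': array([ 2.19194560e-03, -6.05245185e+01, -3.42071700e+01,  9.30925148e-05,
        9.36485681e-03, -1.36434360e-05]), 'eef_pos': array([ 228.09286846, -581.40519249,  252.56260153]), 'tcp_rot': array([-3.14159049e+00,  1.39288477e-03, -1.19695844e+00]), 'contact_force': array([-0.50024271,  0.52873388, -0.25062165]), 'wrist_torque': array([0.00812401, 0.01037902, 0.04132379]), 'opening': 1.0015592268235998}
{'intrinsics': array([[481.838557  ,   0.        , 313.14636664],
       [  0.        , 481.838557  , 200.20197215],
       [  0.        ,   0.        ,   1.        ]]), 'xyz': array([ -248.30480164, -1206.15898798,  1019.07965205]), 'orientation': array([-2.11407436, -0.01163188, -0.60124883])}
{'intrinsics': array([[401.77138874,   0.        , 318.50255827],
       [  0.        , 401.77138874, 192.65145088],
       [  0.        ,   0.        ,   1.        ]]), 'xyz': array([ 391.49978004,   10.53435985, 1501.65757004]), 'orientation': array([-2.99804158, -0.00775873, -1.56834324])}
```

View pics/scene0.png

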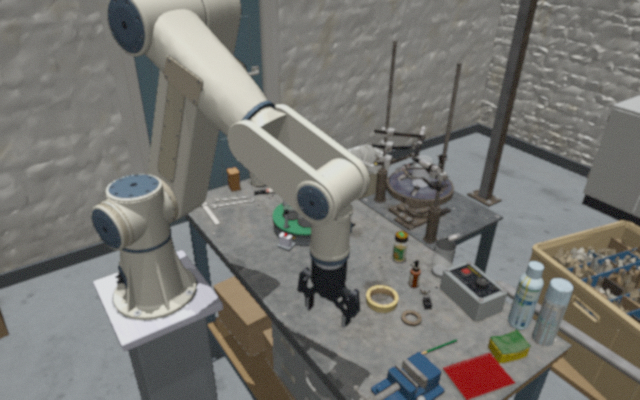

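View pics/top0.png

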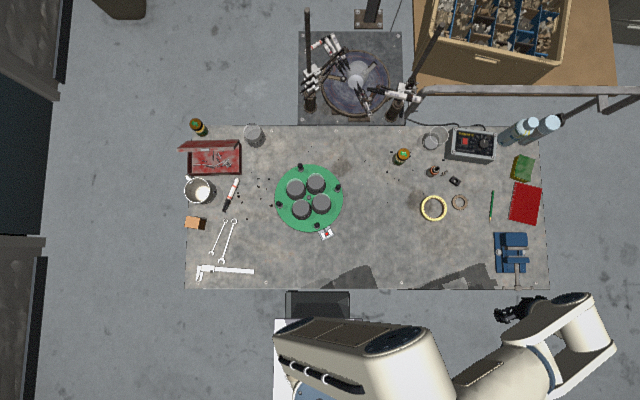

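```bash
cat > h.py <<'E'
import numpy as np,cv2
from scipy.spatial.transform import Rotation as R
from rig import status,viewer
def cam(n):
    p=viewer.camera_params(n);return p['intrinsics'],R.from_euler('xyz',p['orientation']).as_matrix(),p['xyz']
def back(n,uv,z):
    K,Rm,t=cam(n);d=Rm@np.linalg.inv(K)@np.array([uv[0],uv[1],1.]);return t+d*(z-t[2])/d[2]
def proj(n,P):
    K,Rm,t=cam(n);q=K@(Rm.T@(np.array(P,float)-t));return q[:2]/q[2]
def crop(n,x,y,w,h,s,f):
    im=viewer.grab_frame(n)[y:y+h,x:x+w,::-1];cv2.imwrite(f,cv2.resize(im,None,fx=s,fy=s,interpolation=cv2.INTER_CUBIC))
E
python3 - <<'E'
from h import *
crop("top",265,155,90,90,6,"pics/t1.png")
crop("scene",240,170,160,100,5,"pics/s1.png")
for l,c in [("plate_top","top"),("post_1","top"),("detent_flag","top"),("index_base","top"),("index_base","scene"),("detent_flag","scene")]:
    for d in viewer.cut_out(l,c)[:6]:
        m=d['mask'];ys,xs=np.nonzero(m);print(l,c,round(d['p'],2),d['extent'],xs.mean().round(1),ys.mean().round(1),m.sum())
E
```

```text
plate_top top 0.85 [274.8, 163.5, 67.0, 69.6] 308.3 197.5 3637
post_1 top 0.56 [272.8, 161.2, 73.0, 72.5] 308.2 197.4 3661
post_1 top 0.43 [309.9, 191.0, 21.1, 22.6] 320.9 203.1 330
detent_flag top 0.42 [185.5, 171.2, 28.3, 32.9] 197.1 189.8 590
index_base top 0.6 [275.4, 165.0, 63.7, 73.3] 308.9 198.7 3791
index_base scene 0.91 [276.3, 201.6, 30.9, 49.1] 290.7 227.2 1278
index_base scene 0.73 [227.2, 169.2, 17.2, 23.5] 233.9 179.7 291
detent_flag scene 0.22 [229.1, 167.5, 13.0, 24.5] 233.6 179.3 252
```

View pics/t1.png

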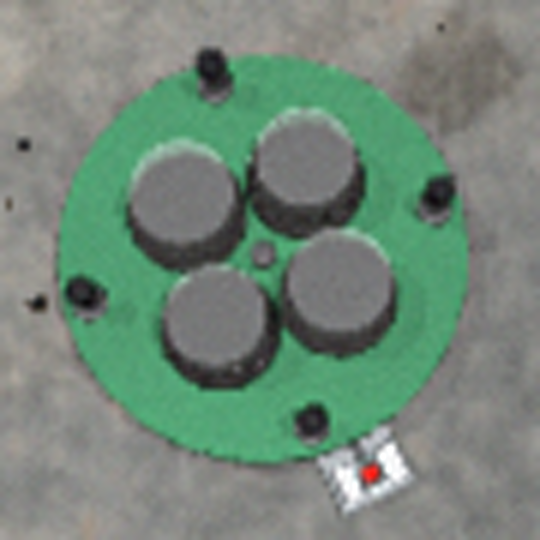

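View pics/s1.png

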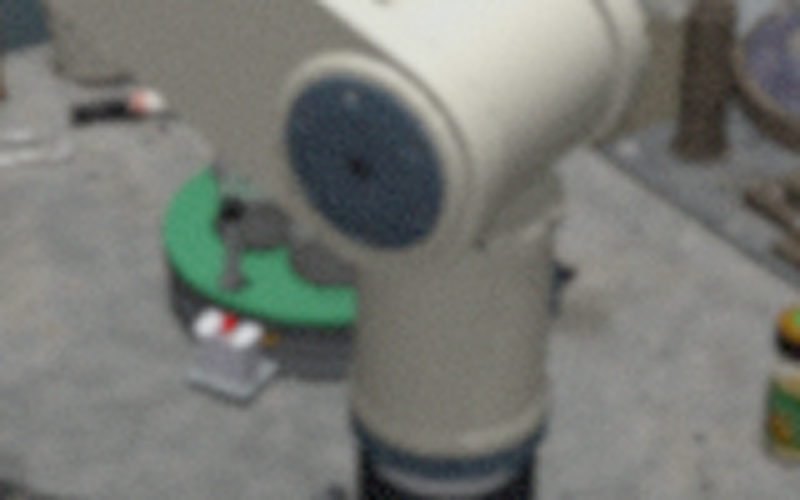

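```bash
python3 - <<'E'
from h import *
im=viewer.grab_frame("top")
# dark knob centroids
hsv=im.max(axis=2)
k=[(300.3,165.3),(338.3,186.2),(317.2,224.2),(278.8,203.3)]
P=[]
for u,v in k:
    y0,x0=int(v)-5,int(u)-5
    w=im[y0:y0+11,x0:x0+11].max(axis=2).astype(float); W=np.clip(60-w,0,None)
    yy,xx=np.mgrid[y0:y0+11,x0:x0+11]
    c=((W*xx).sum()/W.sum(),(W*yy).sum()/W.sum()); p=back("top",c,124); P.append(p); print(np.round(c,1),p.round(1))
P=np.array(P);c=P.mean(0);print("centre",c.round(1),np.hypot(*(P-c)[:,:2].T).round(1),np.degrees(np.arctan2(*(P-c)[:,1::-1].T)).round(1))
m=viewer.cut_out("plate_top","top")[0]['mask'];
g=(im[...,1].astype(int)>im[...,0]+25);n,l,s,ce=cv2.connectedComponentsWithStats(g.astype(np.uint8));
hull=cv2.convexHull(np.argwhere(l==l[198+20,309-18] if l[218,291] else g)[:,::-1].astype(np.int32))
e=cv2.fitEllipse(hull);print(e,back("top",e[0],56).round(1))
print("hub", back("top",(265+263/6,155+255/6),60).round(1))
f=back("top",(265+371/6,155+472/6),54);d=f-c;print("flag",f.round(1),np.hypot(*d[:2]),np.degrees(np.arctan2(d[1],d[0])))
for l in ("mug","height_block","ink_dropper","masking_tape","frit_jar"):
    for q in viewer.cut_out(l,"top")[:2]:
        ex=q['extent'];print(l,round(q['p'],2),np.round(ex),back("top",(ex[0]+ex[2]/2,ex[1]+ex[3]/2),50).round(0))
E
```

```text
[300.  166.2] [683.8  65.4 124. ]
[337.5 187.2] [610.  -65.5 124. ]
[316.6 224.7] [479.8   6.4 124. ]
[278.4 203.8] [551.3 138.5 124. ]
centre [581.2  36.2 124. ] [106.7 105.7 105.7 106.5] [  15.9  -74.2 -163.6  106.3]
((308.36907958984375, 197.65789794921875), (67.84290313720703, 68.69630432128906), 77.42274475097656) [582.   36.6  56. ]
hub [582.1  34.8  60. ]
flag [452.2 -30.4  54. ] 145.23909757122033 -152.688968586778
mug 0.83 [187. 173.  22.  31.] [616. 439.  50.]
height_block 0.51 [183. 214.  22.  18.] [489. 447.  50.]
height_block 0.38 [272. 164.  67.  70.] [576.  45.  50.]
ink_dropper 0.44 [425. 166.  18.   9.] [ 685. -424.   50.]
ink_dropper 0.2 [420. 197.  29.  22.] [ 545. -423.   50.]
masking_tape 0.58 [420. 195.  28.  24.] [ 548. -419.   50.]
frit_jar 0.63 [395. 147.  15.  21.] [ 734. -311.   50.]
frit_jar 0.51 [294. 199.  16.  17.] [546.  61.  50.]
```

```bash
cat >> h.py <<'E'
C=np.array([581.5,36.0])
def fing(th,s,z=115,r=110):
    t=np.radians(th);er=np.array([np.cos(t),np.sin(t)]);et=np.array([-er[1],er[0]])
    return np.r_[C+r*er-s*et,z],th
def cmd(pos,yawdeg,st=None):
    st=st or status.sense();R0=R.from_euler('xyz',st['tcp_rot']);Rt=R.from_euler('xyz',[np.pi,0,np.radians(yawdeg)])
    return ((R0.inv().apply(pos-st['eef_pos']))/1000).round(4).tolist(),(R0.inv()*Rt).as_rotvec().round(3).tolist()
E
python3 - <<'E'
from h import *
p,y=fing(-74.2,38,z=240);print(p,y,cmd(p,y))
E
```

```text
[574.88654342 -80.19062868 240.        ] -74.2 ([-0.3404, -0.5059, 0.0133], [-0.0, -0.0, 0.098])
```

Call:
send_rows --plan '[[[-0.03,-0.04,0],[0,0,0.02],-1],[[-0.055,-0.075,0],[0,0,0.04],-1],[[-0.08,-0.11,0],[0,0,0.06],-1],[[-0.1,-0.145,0],[0,0,0.08],-1],[[-0.12,-0.18,0],[0,0,0.098],-1]]' --squeeze 20

```text
clock: 1.27
eef_pos: [347.3, -409.2, 253.5]
tcp_rot: [-3.141, -0.0, -1.297]
contact_force: [0.9, -1.3, -0.3]
opening: 0.301
```

```bash
python3 - <<'E'
from h import *
p,y=fing(-74.2,38,z=240);print(status.sense()['eef_pos'],cmd(p,y))
E
```

```text
[ 347.32519714 -409.22202085  253.45345147] ([-0.2552, -0.3081, 0.0134], [-0.0, -0.0, -0.002])
```

Call:
send_rows --plan '[[[-0.025,-0.03,0],[0,0,0],-1],[[-0.05,-0.06,0.0],[0,0,0],-1],[[-0.075,-0.09,0],[0,0,0],-1],[[-0.1,-0.12,0],[0,0,0],-1],[[-0.125,-0.15,0],[0,0,0],-1]]'

```text
clock: 1.68
eef_pos: [458.7, -246.6, 253.7]
tcp_rot: [-3.141, -0.001, -1.297]
contact_force: [0.5, -0.5, 0.2]
opening: 0.003
```

Call:
send_rows --plan '[[[-0.025,-0.03,0],[0,0,0],-1],[[-0.05,-0.06,0.0],[0,0,0],-1],[[-0.075,-0.09,0],[0,0,0],-1],[[-0.1,-0.12,0],[0,0,0],-1],[[-0.12,-0.145,0],[0,0,0],-1]]'

```text
clock: 2.1
eef_pos: [567.1, -89.3, 253.9]
tcp_rot: [-3.14, -0.001, -1.296]
contact_force: [0.4, -1.5, 0.2]
opening: 0.006
```

```bash
python3 - <<'E'
from h import *
p,y=fing(-74.2,38);print(status.sense()['eef_pos'],cmd(p,y))
crop("top",265,155,90,90,6,"pics/t2.png")
crop("scene",200,150,200,130,4,"pics/s2.png")
E
```

```text
[567.07072901 -89.34044579 253.9296109 ] ([-0.0068, -0.0098, 0.1389], [-0.001, -0.001, -0.001])
```

View pics/t2.png

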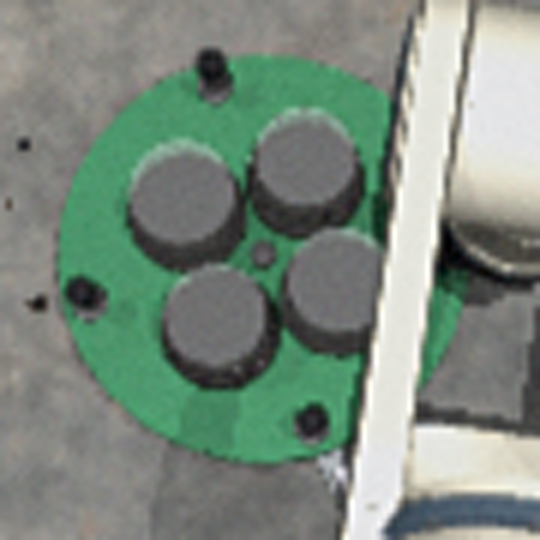

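View pics/s2.png

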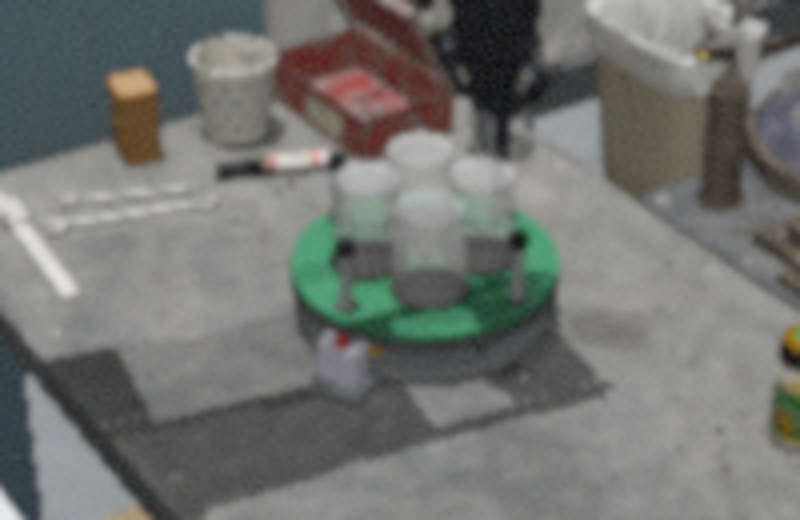

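```bash
python3 - <<'E'
from h import *
print((proj("scene",[567,-89,232])-[200,150])*4, (proj("scene",[610,-66,124])-[200,150])*4, (proj("scene",[480,6.4,124])-[200,150])*4)
E
```

```text
[490.4186008  151.68993529] [512.58851726 234.87346346] [342.14807369 241.68118352]
```

Call:
send_rows --plan '[[[-0.007,-0.01,0.03],[0,0,0],-1],[[-0.007,-0.01,0.06],[0,0,0],-1],[[-0.007,-0.01,0.09],[0,0,0],-1],[[-0.007,-0.01,0.12],[0,0,0],-1],[[-0.007,-0.01,0.139],[0,0,0],-1]]'

```text
clock: 2.62
eef_pos: [574.7, -79.0, 112.2]
tcp_rot: [3.141, 0.001, -1.293]
contact_force: [0.1, -0.1, 0.4]
opening: 0.003
```

```bash
python3 - <<'E'
from h import *
p,y=fing(-74.2,22);s=status.sense();print(s['eef_pos'],s['contact_force'],cmd(p,y))
crop("scene",200,150,200,130,4,"pics/s3.png")
E
```

```text
[574.66882137 -78.98522834 112.15637313] [ 0.14614669 -0.0592859   0.37437672] ([0.0012, -0.0159, -0.0028], [0.0, 0.001, 0.002])
```

View pics/s3.png

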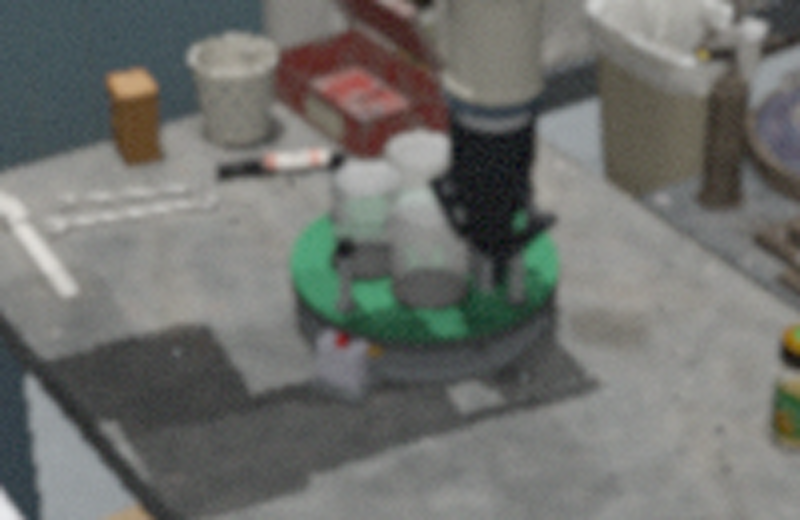

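```bash
python3 - <<'E'
from h import *
s=status.sense();T=R.from_euler('xyz',s['tcp_rot'])
for x in (-60,-50,-40,-15,0,15,40,50,60):
    print(x,[((proj("scene",s['eef_pos']+T.apply([x,0,z]))-[200,150])*4).round(0).tolist() for z in (22,0,-20,-40,-60)])
im=viewer.grab_frame("scene")[165:230,280:350,::-1];cv2.imwrite("pics/s3b.png",cv2.resize(im,None,fx=8,fy=8,interpolation=cv2.INTER_CUBIC))
E
```

```text
-60 [[433.0, 265.0], [433.0, 244.0], [433.0, 225.0], [434.0, 205.0], [434.0, 185.0]]
-50 [[441.0, 269.0], [442.0, 248.0], [442.0, 228.0], [442.0, 209.0], [443.0, 189.0]]
-40 [[450.0, 273.0], [451.0, 252.0], [451.0, 232.0], [451.0, 213.0], [452.0, 193.0]]
-15 [[472.0, 283.0], [473.0, 262.0], [473.0, 243.0], [474.0, 223.0], [474.0, 203.0]]
0 [[486.0, 290.0], [486.0, 268.0], [487.0, 249.0], [487.0, 229.0], [488.0, 209.0]]
15 [[499.0, 296.0], [500.0, 275.0], [500.0, 255.0], [501.0, 235.0], [502.0, 215.0]]
40 [[522.0, 306.0], [523.0, 285.0], [524.0, 265.0], [524.0, 245.0], [525.0, 225.0]]
50 [[531.0, 311.0], [532.0, 289.0], [533.0, 270.0], [534.0, 250.0], [535.0, 229.0]]
60 [[540.0, 315.0], [541.0, 294.0], [542.0, 274.0], [543.0, 254.0], [544.0, 234.0]]
```

View pics/s3b.png

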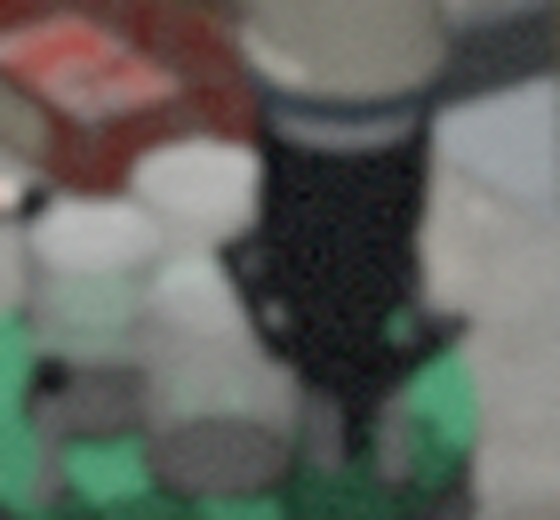

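```bash
python3 - <<'E'
from h import *
for s_ in (38,24,18): print(s_,cmd(*fing(-74.2,s_,128,113)))
E
```

```text
38 ([0.0045, -0.0008, -0.0163], [0.003, 0.002, 0.002])
24 ([0.0046, -0.0148, -0.0164], [0.003, 0.002, 0.002])
18 ([0.0046, -0.0208, -0.0164], [0.003, 0.002, 0.002])
```

Call:
send_rows --plan '[[[0.002,0,-0.008],[0,0,0],-1],[[0.004,0,-0.016],[0,0,0],-1],[[0.004,-0.004,-0.016],[0,0,0],-1],[[0.004,-0.009,-0.016],[0,0,0],-1],[[0.004,-0.013,-0.016],[0,0,0],-1]]'

```text
clock: 3.13
eef_pos: [588.8, -79.3, 129.3]
tcp_rot: [3.141, 0.001, -1.294]
contact_force: [0.6, 0.6, -0.3]
opening: 0.001
```

```bash
cat >> h.py <<'E'
def rep(*a):
    s=status.sense();yw=np.degrees(s['tcp_rot'][2]);d=s['eef_pos'][:2]-C
    T=R.from_euler('xyz',s['tcp_rot']);f=T.inv().apply(s['contact_force'])
    print('t',round(s['clock'],2),'pos',s['eef_pos'].round(1),'yaw',yw.round(2),'ang',np.degrees(np.arctan2(d[1],d[0])).round(2),'r',np.hypot(*d).round(1),'ftool',f.round(2))
    t=np.radians(yw);print(' s',-(d@[-np.sin(t),np.cos(t)]).round(1))
    for q in a: print(q,cmd(*fing(*q)))
E
python3 - <<'E'
from h import *
rep((-74.2,20,128,113),(-72.2,20,128,113),(-70.2,20,128,113),(-68.2,20,128,113))
E
```

```text
t 3.13 pos [588.8 -79.3 129.3] yaw -74.13 ang -86.37 r 115.5 ftool [-0.37 -0.77  0.25]
 s 24.5
(-74.2, 20, 128, 113) ([0.0001, -0.0044, 0.0013], [0.001, 0.001, 0.001])
(-72.2, 20, 128, 113) ([0.0007, -0.0083, 0.0013], [0.001, 0.001, -0.034])
(-70.2, 20, 128, 113) ([0.0012, -0.0123, 0.0013], [0.001, 0.001, -0.069])
(-68.2, 20, 128, 113) ([0.0015, -0.0163, 0.0013], [0.001, 0.001, -0.103])
```

```bash
python3 - <<'E'
import numpy as np
for a in (1,2,3,4,5,6,8,10,12):
    t=np.radians(a);c,s=np.cos(t),np.sin(t);p=np.array([113,-20]);q=np.array([c*113+s*20,s*113-c*20])-p
    print(a,(q[0]/1000).round(4),(-q[1]/1000).round(4),-t.round(4))
E
```

```text
1 0.0003 -0.002 -0.0175
2 0.0006 -0.004 -0.0349
3 0.0009 -0.0059 -0.0524
4 0.0011 -0.0079 -0.0698
5 0.0013 -0.0099 -0.0873
6 0.0015 -0.0119 -0.1047
8 0.0017 -0.0159 -0.1396
10 0.0018 -0.0199 -0.1745
12 0.0017 -0.0239 -0.2094
```

Call:
send_rows --plan '[[[0,-0.003,0],[0,0,0],-1],[[0.0004,-0.006,0],[0,0,-0.018],-1],[[0.0007,-0.0085,0],[0,0,-0.035],-1],[[0.001,-0.0105,0],[0,0,-0.052],-1],[[0.0012,-0.0125,0],[0,0,-0.07],-1]]'

```text
clock: 3.55
eef_pos: [601.0, -77.0, 129.1]
tcp_rot: [3.14, 0.001, -1.222]
contact_force: [-1.7, -0.9, 1.4]
opening: 0.006
```

```bash
python3 - <<'E'
from h import *
rep((-60,20,128,113))
crop("scene",200,150,200,130,4,"pics/s4.png")
E
```

```text
t 3.55 pos [601.  -77.  129.1] yaw -69.99 ang -80.21 r 114.7 ftool [ 0.26  1.89 -1.4 ]
 s 20.3
(-60, 20, 128, 113) ([0.0019, -0.0203, 0.001], [0.001, 0.001, -0.174])
```

View pics/s4.png

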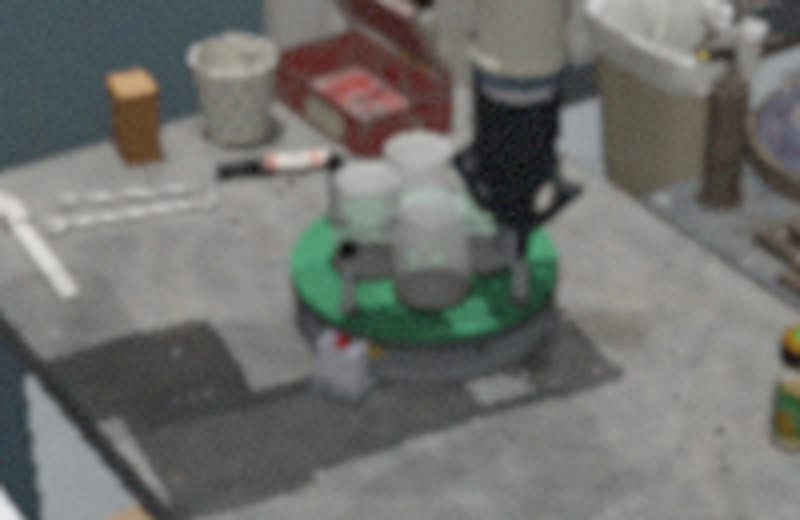

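Call:
send_rows --plan '[[[0.0005,-0.0032,0],[0,0,-0.028],-1],[[0.001,-0.0064,0],[0,0,-0.056],-1],[[0.0013,-0.0095,0],[0,0,-0.084],-1],[[0.0016,-0.0127,0],[0,0,-0.112],-1],[[0.0017,-0.0159,0],[0,0,-0.14],-1]]'

```text
clock: 4.02
eef_pos: [616.8, -73.4, 128.9]
tcp_rot: [3.14, 0.001, -1.079]
contact_force: [-0.6, -1.9, 1.0]
opening: 0.0
```

```bash
python3 - <<'E'
from h import *
rep((-58,20,129,113))
E
```

```text
t 4.02 pos [616.8 -73.4 128.9] yaw -61.81 ang -72.09 r 115.0 ftool [ 1.36  1.4  -1.05]
 s 20.5
(-58, 20, 129, 113) ([0.001, -0.0081, -0.0001], [0.001, 0.001, -0.066])
```

Call:
send_rows --plan '[[[0.0005,-0.0028,0],[0,0,-0.024],-1],[[0.0009,-0.0056,0],[0,0,-0.049],-1],[[0.0012,-0.0083,0],[0,0,-0.073],-1],[[0.0014,-0.0111,0],[0,0,-0.098],-1],[[0.0016,-0.0139,0],[0,0,-0.122],-1]]'

```text
clock: 4.43
eef_pos: [630.0, -68.3, 128.7]
tcp_rot: [3.14, 0.001, -0.954]
contact_force: [-1.2, -2.5, 0.1]
opening: -0.001
```

```bash
cat >> h.py <<'E'
def knobs(pred):
    """pred: post phase (deg); print angle of visible knobs"""
    im=viewer.grab_frame("top");out=[]
    for k in range(4):
        for it in range(1):
            t=np.radians(pred+90*k);u,v=proj("top",np.r_[C+106*np.array([np.cos(t),np.sin(t)]),124])
            y0,x0=int(round(v))-5,int(round(u))-5
            w=im[y0:y0+11,x0:x0+11].max(axis=2).astype(float);W=np.clip(60-w,0,None)
            if W.sum()<200: continue
            yy,xx=np.mgrid[y0:y0+11,x0:x0+11];c=((W*xx).sum()/W.sum(),(W*yy).sum()/W.sum())
            p=back("top",c,124)[:2]-C;a=np.degrees(np.arctan2(p[1],p[0]));out.append((k,round((a-90*k+180)%360-180,2),round(np.hypot(*p),1),int(W.sum())))
    print(out);return im
def look(i,pred):
    im=knobs(pred);a=cv2.resize(im[155:245,265:355,::-1],None,fx=4.4,fy=4.4,interpolation=cv2.INTER_CUBIC)
    b=cv2.resize(viewer.grab_frame("scene")[200:260,265:345,::-1],None,fx=5,fy=5,interpolation=cv2.INTER_CUBIC)
    h=max(a.shape[0],b.shape[0]);pad=lambda m:np.vstack([m,np.zeros((h-m.shape[0],m.shape[1],3),np.uint8)])
    cv2.imwrite(f"pics/{i}.png",np.hstack([pad(a),pad(b)]))
E
python3 - <<'E'
from h import *
rep(); look("l1",-55)
E
```

```text
t 4.43 pos [630.  -68.3 128.7] yaw -54.69 ang -65.06 r 115.0 ftool [ 1.41  2.41 -0.09]
 s 20.7
[(0, np.float64(-56.77), np.float64(91.5), 854), (1, np.float64(-56.6), np.float64(105.7), 485), (2, np.float64(-56.27), np.float64(105.7), 434)]
```

View pics/l1.png

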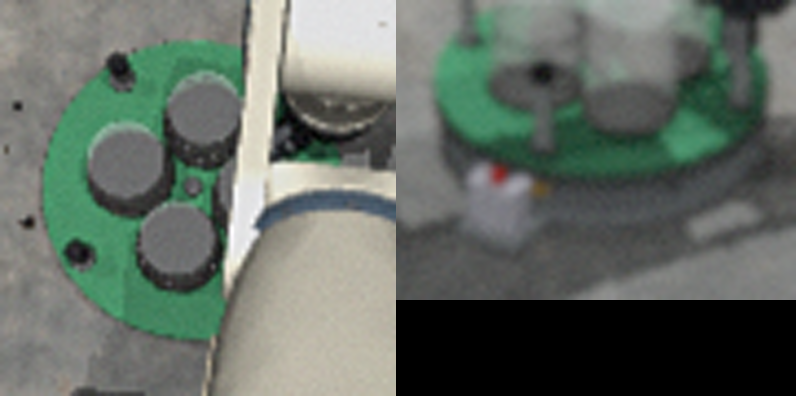

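```bash
cat >> h.py <<'E'
def chk(off=-1.8):
    rep();s=status.sense();yw=np.degrees(s['tcp_rot'][2]);knobs(yw+off+0.5)
    im=viewer.grab_frame("scene").astype(float);u,v=[int(round(q)) for q in proj("scene",[452.2,-30.4,52])]
    w=im[v-9:v+8,u-8:u+9];W=np.clip(w[...,0]-w[...,1:].max(2)-40,0,None);yy,xx=np.mgrid[v-9:v+8,u-8:u+9]
    print('flag',(W*xx).sum()/W.sum(),(W*yy).sum()/W.sum(),W.sum())
E
python3 - <<'E'
from h import *
chk()
E
```

```text
t 4.53 pos [630.4 -67.9 128.9] yaw -54.74 ang -64.78 r 114.8 ftool [-0.14  0.78 -0.19]
 s 20.0
[(0, np.float64(-56.96), np.float64(92.6), 730), (1, np.float64(-56.11), np.float64(106.1), 501), (2, np.float64(-55.93), np.float64(106.2), 412)]
flag 285.1302083333333 234.41666666666666 192.0
```

Call:
send_rows --plan '[[[0.0002,-0.001,0],[0,0,-0.009],-1],[[0.0003,-0.002,0],[0,0,-0.018],-1],[[0.0005,-0.003,0],[0,0,-0.026],-1],[[0.0006,-0.004,0],[0,0,-0.035],-1],[[0.0007,-0.005,0],[0,0,-0.044],-1]]'

```text
clock: 5.05
eef_pos: [634.5, -65.6, 128.8]
tcp_rot: [3.141, 0.002, -0.912]
contact_force: [-1.8, -1.6, 1.0]
opening: -0.003
```

```bash
python3 - <<'E'
from h import *
chk()
E
```

```text
t 5.05 pos [634.5 -65.6 128.8] yaw -52.26 ang -62.46 r 114.6 ftool [ 0.11  2.4  -0.98]
 s 20.3
[(0, np.float64(-54.08), np.float64(93.1), 795), (1, np.float64(-53.98), np.float64(105.9), 483), (2, np.float64(-53.47), np.float64(106.5), 393)]
flag 285.14507772020727 234.38860103626942 193.0
```

Call:
send_rows --plan '[[[0.0002,-0.001,0],[0,0,-0.009],-1],[[0.0003,-0.002,0],[0,0,-0.018],-1],[[0.0005,-0.003,0],[0,0,-0.026],-1],[[0.0006,-0.004,0],[0,0,-0.035],-1],[[0.0007,-0.005,0],[0,0,-0.044],-1]]'

```text
clock: 5.57
eef_pos: [639.3, -63.0, 128.9]
tcp_rot: [3.141, 0.001, -0.868]
contact_force: [-0.7, -0.6, -0.2]
opening: 0.001
```

```bash
python3 - <<'E'
from h import *
chk()
E
```

```text
t 5.57 pos [639.3 -63.  128.9] yaw -49.71 ang -59.73 r 114.6 ftool [0.01 0.91 0.22]
 s 20.0
[(0, np.float64(-51.73), np.float64(93.5), 927), (1, np.float64(-51.27), np.float64(106.5), 507), (2, np.float64(-50.64), np.float64(106.1), 409)]
flag 285.17514124293785 234.4406779661017 177.0
```

Call:
send_rows --plan '[[[0.0002,-0.001,0],[0,0,-0.009],-1],[[0.0003,-0.002,0],[0,0,-0.018],-1],[[0.0005,-0.003,0],[0,0,-0.026],-1],[[0.0006,-0.004,0],[0,0,-0.035],-1],[[0.0007,-0.005,0],[0,0,-0.044],-1]]'

```text
clock: 6.08
eef_pos: [643.9, -60.1, 129.0]
tcp_rot: [-3.141, 0.001, -0.823]
contact_force: [0.0, -2.0, -0.3]
opening: 0.001
```

```bash
python3 - <<'E'
from h import *
chk()
E
```

```text
t 6.08 pos [643.9 -60.1 129. ] yaw -47.15 ang -57.02 r 114.6 ftool [1.48 1.31 0.27]
 s 19.6
[(0, np.float64(-49.96), np.float64(95.0), 979), (1, np.float64(-48.11), np.float64(106.3), 509), (2, np.float64(-48.08), np.float64(106.1), 401)]
flag 285.1676300578035 234.41618497109826 173.0
```

Call:
send_rows --plan '[[[0.0002,-0.001,0],[0,0,-0.009],-1],[[0.0003,-0.002,0],[0,0,-0.018],-1],[[0.0005,-0.003,0],[0,0,-0.026],-1],[[0.0006,-0.004,0],[0,0,-0.035],-1],[[0.0007,-0.005,0],[0,0,-0.044],-1]]'

```text
clock: 6.6
eef_pos: [648.2, -57.0, 128.9]
tcp_rot: [-3.141, 0.001, -0.778]
contact_force: [0.2, -1.7, 0.5]
opening: 0.001
```

```bash
python3 - <<'E'
from h import *
chk()
E
```

```text
t 6.6 pos [648.2 -57.  128.9] yaw -44.6 ang -54.34 r 114.5 ftool [ 1.33  1.12 -0.51]
 s 19.4
[(0, np.float64(-47.53), np.float64(96.1), 1092), (1, np.float64(-45.54), np.float64(106.0), 509), (2, np.float64(-45.46), np.float64(105.9), 378)]
flag 285.2142857142857 234.42261904761904 168.0
```

Call:
send_rows --plan '[[[0.0002,-0.001,0],[0,0,-0.009],-1],[[0.0003,-0.002,0],[0,0,-0.018],-1],[[0.0005,-0.003,0],[0,0,-0.026],-1],[[0.0006,-0.004,0],[0,0,-0.035],-1],[[0.0007,-0.005,0],[0,0,-0.044],-1]]'

```text
clock: 7.12
eef_pos: [652.5, -53.8, 129.0]
tcp_rot: [-3.141, 0.001, -0.734]
contact_force: [-1.0, -1.1, -0.9]
opening: 0.005
```

```bash
python3 - <<'E'
from h import *
chk()
E
```

```text
t 7.12 pos [652.5 -53.8 129. ] yaw -42.05 ang -51.66 r 114.5 ftool [0.02 1.46 0.87]
 s 19.1
[(0, np.float64(-45.19), np.float64(96.8), 1138), (1, np.float64(-42.76), np.float64(105.9), 522), (2, np.float64(-42.5), np.float64(106.3), 366)]
flag 285.21590909090907 234.38636363636363 176.0
```

Call:
send_rows --plan '[[[0.0002,-0.001,0],[0,0,-0.008],-1],[[0.0003,-0.002,0],[0,0,-0.016],-1],[[0.0005,-0.003,0],[0,0,-0.024],-1],[[0.0006,-0.004,0],[0,0,-0.032],-1],[[0.0007,-0.005,0],[0,0,-0.042],-1]]'

```text
clock: 7.63
eef_pos: [656.6, -50.3, 129.0]
tcp_rot: [-3.14, 0.001, -0.692]
contact_force: [-0.9, -1.0, -0.0]
opening: 0.001
```

```bash
python3 - <<'E'
from h import *
chk(-.8)
E
```

```text
t 7.63 pos [656.6 -50.3 129. ] yaw -39.62 ang -48.96 r 114.4 ftool [-0.07  1.3   0.04]
 s 18.6
[(0, np.float64(-42.52), np.float64(97.6), 1276), (1, np.float64(-39.99), np.float64(106.5), 482), (2, np.float64(-39.61), np.float64(105.3), 459)]
flag 285.2647058823529 234.4294117647059 170.0
```

Call:
send_rows --plan '[[[0.0002,-0.001,0],[0,0,-0.009],-1],[[0.0003,-0.002,0],[0,0,-0.018],-1],[[0.0005,-0.003,0],[0,0,-0.027],-1],[[0.0006,-0.004,0],[0,0,-0.037],-1],[[0.0007,-0.005,0],[0,0,-0.047],-1]]'

```text
clock: 8.15
eef_pos: [660.6, -46.7, 129.1]
tcp_rot: [-3.14, 0.0, -0.644]
contact_force: [0.3, -1.4, -0.2]
opening: 0.004
```

```bash
python3 - <<'E'
from h import *
chk(-.5)
E
```

```text
t 8.15 pos [660.6 -46.7 129.1] yaw -36.88 ang -46.26 r 114.4 ftool [1.11 0.94 0.18]
 s 18.7
[(0, np.float64(-39.55), np.float64(98.7), 1309), (1, np.float64(-37.44), np.float64(106.4), 505), (2, np.float64(-37.07), np.float64(105.6), 451)]
flag 285.2238805970149 234.36318407960198 201.0
```

Call:
send_rows --plan '[[[0.0002,-0.001,0],[0,0,-0.009],-1],[[0.0003,-0.002,0],[0,0,-0.018],-1],[[0.0005,-0.003,0],[0,0,-0.027],-1],[[0.0006,-0.004,0],[0,0,-0.036],-1],[[0.0007,-0.005,0],[0,0,-0.045],-1]]'

```text
clock: 8.67
eef_pos: [664.3, -42.8, 129.1]
tcp_rot: [-3.139, 0.0, -0.598]
contact_force: [0.3, -1.8, -0.5]
opening: -0.002
```

```bash
python3 - <<'E'
from h import *
chk(-.5)
E
```

```text
t 8.67 pos [664.3 -42.8 129.1] yaw -34.27 ang -43.59 r 114.3 ftool [1.26 1.27 0.53]
 s 18.5
[(0, np.float64(-36.48), np.float64(98.9), 1239), (1, np.float64(-34.73), np.float64(105.9), 496), (2, np.float64(-34.13), np.float64(106.2), 487)]
flag 285.1951219512195 234.41463414634146 164.0
```

Call:
send_rows --plan '[[[0.0002,-0.001,0],[0,0,-0.009],-1],[[0.0003,-0.002,0],[0,0,-0.018],-1],[[0.0005,-0.003,0],[0,0,-0.027],-1],[[0.0006,-0.004,0],[0,0,-0.036],-1],[[0.0007,-0.005,0],[0,0,-0.045],-1]]'

```text
clock: 9.18
eef_pos: [667.9, -38.9, 129.2]
tcp_rot: [-3.139, 0.0, -0.553]
contact_force: [-0.4, -2.3, -0.2]
opening: 0.003
```

```bash
python3 - <<'E'
from h import *
chk(-.5)
E
```

```text
t 9.18 pos [667.9 -38.9 129.2] yaw -31.67 ang -40.91 r 114.4 ftool [0.92 2.19 0.2 ]
 s 18.4
[(0, np.float64(-34.81), np.float64(98.7), 1525), (1, np.float64(-31.81), np.float64(106.1), 497), (2, np.float64(-31.6), np.float64(106.0), 521)]
flag 285.2151162790698 234.37209302325581 172.0
```

Call:
send_rows --plan '[[[0.0002,-0.001,0],[0,0,-0.009],-1],[[0.0003,-0.002,0],[0,0,-0.018],-1],[[0.0005,-0.003,0],[0,0,-0.027],-1],[[0.0006,-0.004,0],[0,0,-0.036],-1],[[0.0007,-0.005,0],[0,0,-0.045],-1]]'

```text
clock: 9.7
eef_pos: [671.3, -34.7, 129.2]
tcp_rot: [-3.139, -0.0, -0.507]
contact_force: [1.0, -1.2, -0.5]
opening: -0.002
```

```bash
python3 - <<'E'
from h import *
chk(-.5)
E
```

```text
t 9.7 pos [671.3 -34.7 129.2] yaw -29.05 ang -38.2 r 114.3 ftool [1.42 0.59 0.46]
 s 18.2
[(0, np.float64(-31.73), np.float64(99.6), 1545), (1, np.float64(-28.9), np.float64(106.2), 480), (2, np.float64(-28.78), np.float64(106.7), 526)]
flag 285.20118343195264 234.4792899408284 169.0
```

Call:
send_rows --plan '[[[0.0002,-0.001,0],[0,0,-0.009],-1],[[0.0003,-0.002,0],[0,0,-0.018],-1],[[0.0005,-0.003,0],[0,0,-0.027],-1],[[0.0006,-0.004,0],[0,0,-0.036],-1],[[0.0007,-0.005,0],[0,0,-0.045],-1]]'

```text
clock: 10.22
eef_pos: [674.6, -30.4, 129.3]
tcp_rot: [-3.138, -0.0, -0.461]
contact_force: [0.8, -1.2, 0.0]
opening: 0.001
```

```bash
python3 - <<'E'
from h import *
chk(-.1)
E
```

```text
t 10.22 pos [674.6 -30.4 129.3] yaw -26.44 ang -35.52 r 114.4 ftool [ 1.23  0.73 -0.03]
 s 18.1
[(0, np.float64(-28.98), np.float64(100.5), 1558), (1, np.float64(-26.3), np.float64(106.2), 497), (2, np.float64(-26.12), np.float64(106.0), 528)]
flag 285.21965317919074 234.43930635838151 173.0
```

Call:
send_rows --plan '[[[0.0002,-0.001,0],[0,0,-0.009],-1],[[0.0003,-0.002,0],[0,0,-0.018],-1],[[0.0005,-0.003,0],[0,0,-0.027],-1],[[0.0006,-0.004,0],[0,0,-0.036],-1],[[0.0007,-0.005,0],[0,0,-0.045],-1]]'

```text
clock: 10.73
eef_pos: [677.6, -26.0, 129.3]
tcp_rot: [-3.138, -0.001, -0.416]
contact_force: [0.0, -1.2, -0.7]
opening: 0.001
```

```bash
python3 - <<'E'
from h import *
chk(-.1)
E
```

```text
t 10.73 pos [677.6 -26.  129.3] yaw -23.83 ang -32.85 r 114.4 ftool [0.51 1.11 0.65]
 s 17.9
[(0, np.float64(-25.84), np.float64(100.5), 1599), (1, np.float64(-23.78), np.float64(106.2), 493), (2, np.float64(-23.62), np.float64(106.3), 436)]
flag 285.17543859649123 234.47368421052633 171.0
```

Call:
send_rows --plan '[[[0.0002,-0.001,0],[0,0,-0.009],-1],[[0.0003,-0.002,0],[0,0,-0.018],-1],[[0.0005,-0.003,0],[0,0,-0.027],-1],[[0.0006,-0.004,0],[0,0,-0.036],-1],[[0.0007,-0.005,0],[0,0,-0.045],-1]]'

```text
clock: 11.25
eef_pos: [680.4, -21.5, 129.3]
tcp_rot: [-3.138, -0.001, -0.37]
contact_force: [-0.1, -1.6, -1.8]
opening: 0.002
```

```bash
python3 - <<'E'
from h import *
chk(-.1)
E
```

```text
t 11.25 pos [680.4 -21.5 129.3] yaw -21.22 ang -30.17 r 114.4 ftool [0.46 1.53 1.83]
 s 17.8
[(0, np.float64(-23.18), np.float64(101.5), 1626), (1, np.float64(-20.71), np.float64(106.4), 456)]
flag 285.1923076923077 234.42857142857142 182.0
```

Call:
send_rows --plan '[[[0.0002,-0.001,0],[0,0,-0.009],-1],[[0.0003,-0.002,0],[0,0,-0.018],-1],[[0.0005,-0.003,0],[0,0,-0.027],-1],[[0.0006,-0.004,0],[0,0,-0.036],-1],[[0.0007,-0.005,0],[0,0,-0.045],-1]]'

```text
clock: 11.77
eef_pos: [683.0, -16.8, 129.4]
tcp_rot: [-3.138, -0.001, -0.325]
contact_force: [0.2, -2.0, -0.7]
opening: -0.002
```

```bash
python3 - <<'E'
from h import *
chk(-.1);look("l2",-18)
E
```

```text
t 11.77 pos [683.  -16.8 129.4] yaw -18.6 ang -27.49 r 114.4 ftool [0.87 1.85 0.72]
 s 17.7
[(0, np.float64(-20.91), np.float64(101.2), 1743), (1, np.float64(-17.93), np.float64(106.0), 488)]
flag 285.1845238095238 234.4345238095238 168.0
[(0, np.float64(-20.68), np.float64(101.0), 1854), (1, np.float64(-17.84), np.float64(105.9), 532)]
```

View pics/l2.png

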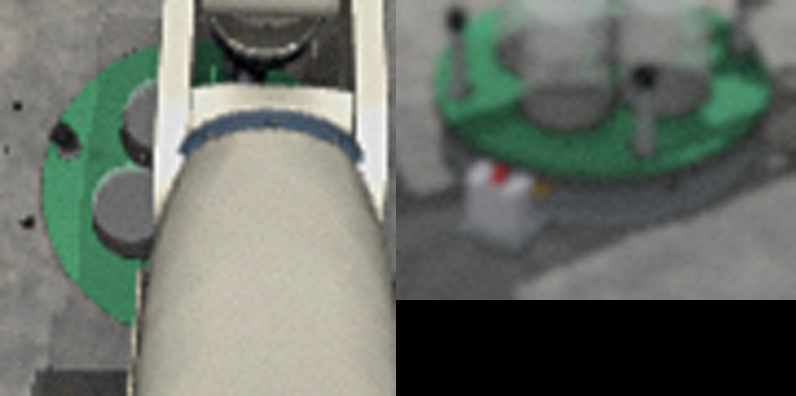

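The flag at (499,172) right pane is still low; the left knob at (64,137) is tracked. The table is about 56° round and not yet in a stop.

Call:
send_rows --plan '[[[0.0002,-0.001,0],[0,0,-0.009],-1],[[0.0003,-0.002,0],[0,0,-0.018],-1],[[0.0005,-0.003,0],[0,0,-0.027],-1],[[0.0006,-0.004,0],[0,0,-0.036],-1],[[0.0007,-0.005,0],[0,0,-0.045],-1]]'

```text
clock: 12.38
eef_pos: [685.3, -12.1, 129.4]
tcp_rot: [-3.137, -0.001, -0.28]
contact_force: [-0.6, -1.1, -0.2]
opening: -0.0
```

```bash
python3 - <<'E'
from h import *
chk(.5)
E
```

```text
t 12.38 pos [685.3 -12.1 129.4] yaw -16.03 ang -24.86 r 114.4 ftool [-0.26  1.24  0.23]
 s 17.6
[(0, np.float64(-17.31), np.float64(101.7), 1634), (1, np.float64(-15.2), np.float64(105.9), 485)]
flag 285.1927710843373 234.40963855421685 166.0
```

Call:
send_rows --plan '[[[0.0002,-0.001,0],[0,0,-0.009],-1],[[0.0003,-0.002,0],[0,0,-0.018],-1],[[0.0005,-0.003,0],[0,0,-0.027],-1],[[0.0006,-0.004,0],[0,0,-0.036],-1],[[0.0007,-0.005,0],[0,0,-0.045],-1]]'

```text
clock: 12.9
eef_pos: [687.5, -7.1, 129.4]
tcp_rot: [-3.137, -0.002, -0.234]
contact_force: [0.5, -1.0, -0.8]
opening: -0.002
```

```bash
python3 - <<'E'
from h import *
chk(.5)
E
```

```text
t 12.9 pos [687.5  -7.1 129.4] yaw -13.42 ang -22.14 r 114.5 ftool [0.68 0.91 0.82]
 s 17.4
[(0, np.float64(-14.79), np.float64(102.0), 1732), (1, np.float64(-12.51), np.float64(106.0), 459)]
flag 285.2 234.22553191489362 235.0
```

The flag is just starting to rise, so I'm going to smaller steps.

Call:
send_rows --plan '[[[0.0001,-0.0005,0],[0,0,-0.004],-1],[[0.0002,-0.001,0],[0,0,-0.009],-1],[[0.0002,-0.0015,0],[0,0,-0.013],-1],[[0.0003,-0.002,0],[0,0,-0.018],-1],[[0.0003,-0.0025,0],[0,0,-0.022],-1]]'

```text
clock: 13.42
eef_pos: [688.6, -4.5, 129.5]
tcp_rot: [-3.137, -0.002, -0.212]
contact_force: [-0.3, -0.6, 0.5]
opening: 0.0
```

```bash
python3 - <<'E'
from h import *
chk(.5)
E
```

```text
t 13.42 pos [688.6  -4.5 129.5] yaw -12.15 ang -20.7 r 114.5 ftool [-0.18  0.61 -0.48]
 s 17.0
[(0, np.float64(-11.34), np.float64(102.3), 2108), (1, np.float64(-6.39), np.float64(106.2), 492)]
flag 285.17973856209153 233.86928104575162 306.0
```

Call:
send_rows --plan '[[[0,0.003,0],[0,0,0],-1],[[0,0.006,0],[0,0,0],-1],[[0,0.009,0],[0,0,0],-1],[[0,0.012,0],[0,0,0],-1],[[0,0.012,0],[0,0,0],-1]]'

```text
clock: 13.93
eef_pos: [685.8, -17.0, 129.4]
tcp_rot: [-3.137, -0.002, -0.213]
contact_force: [-0.3, -0.2, 0.2]
opening: -0.001
```

```bash
python3 - <<'E'
from h import *
chk(5.5);look("l3",-6.4)
print(proj("scene",[452.2,-30.4,52]),proj("scene",[452.2,-30.4,56]))
E
```

```text
t 13.93 pos [685.8 -17.  129.4] yaw -12.19 ang -26.94 r 117.0 ftool [-0.27  0.25 -0.18]
 s 29.8
[(0, np.float64(-8.7), np.float64(106.8), 1712), (1, np.float64(-6.35), np.float64(106.2), 494)]
flag 285.1639344262295 233.92131147540982 305.0
[(0, np.float64(-8.79), np.float64(106.7), 1737), (1, np.float64(-6.38), np.float64(106.1), 510)]
[284.64951953 235.10290519] [284.62761516 234.15624672]
```

View pics/l3.png

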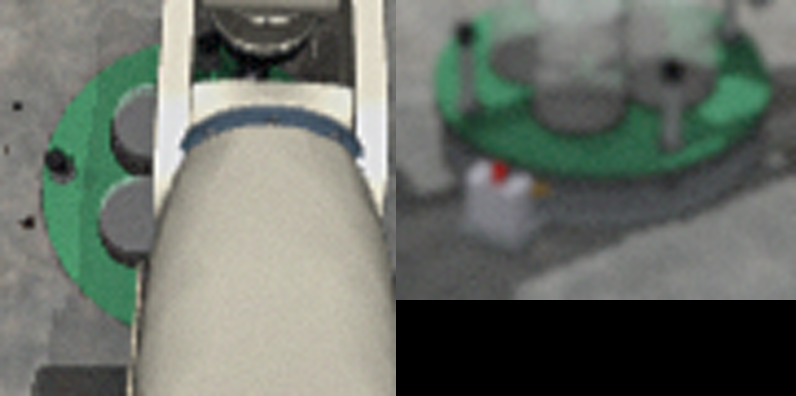

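The flag is fully up and the angle has held at −6.4° with the finger withdrawn. Retreating upward.

Call:
send_rows --plan '[[[0,0,-0.02],[0,0,0],-1],[[0,0,-0.045],[0,0,0],-1],[[0,0,-0.075],[0,0,0],-1],[[0,0,-0.105],[0,0,0],-1],[[0,0,-0.13],[0,0,0],-1]]'

```text
clock: 14.55
eef_pos: [685.9, -16.6, 261.7]
tcp_rot: [-3.137, -0.003, -0.212]
contact_force: [0.4, 0.2, -0.6]
opening: 0.002
```

```bash
python3 - <<'E'
from h import *
chk(5.5);print(cmd(np.array([420,-380,260]),-12.2))
E
```

```text
t 14.55 pos [685.9 -16.6 261.7] yaw -12.16 ang -26.74 r 116.9 ftool [ 0.33 -0.32  0.58]
 s 29.4
[(0, np.float64(-7.33), np.float64(105.9), 1276), (1, np.float64(-6.41), np.float64(105.1), 519)]
flag 285.1830065359477 233.9313725490196 306.0
([-0.1856, 0.4116, 0.0004], [-0.006, -0.01, 0.001])
```

Clear of everything at z=262. I'll swing aside to get a full view of the table before handing in.

Call:
send_rows --plan '[[[-0.014,0.03,0],[0,0,0],-1],[[-0.029,0.064,0],[0,0,0],-1],[[-0.044,0.098,0],[0,0,0],-1],[[-0.059,0.132,0],[0,0,0],-1],[[-0.074,0.165,0],[0,0,0],-1]]'

```text
clock: 15.07
eef_pos: [579.6, -163.3, 262.4]
tcp_rot: [-3.135, -0.009, -0.212]
contact_force: [0.9, -0.8, 0.0]
opening: 0.001
```

Call:
send_rows --plan '[[[-0.014,0.03,0],[0,0,0],-1],[[-0.029,0.064,0],[0,0,0],-1],[[-0.044,0.098,0],[0,0,0],-1],[[-0.059,0.132,0],[0,0,0],-1],[[-0.07,0.15,0],[0,0,0],-1]]'

```text
clock: 15.48
eef_pos: [477.5, -297.6, 260.3]
tcp_rot: [-3.136, -0.009, -0.213]
contact_force: [0.5, -0.8, -0.1]
opening: -0.003
```

Call:
send_rows --plan '[[[0,0,0],[0,0,0],-1],[[0,0,0],[0,0,0],-1],[[0,0,0],[0,0,0],-1],[[0,0,0],[0,0,0],-1],[[0,0,0],[0,0,0],-1]]'

```text
clock: 15.9
eef_pos: [478.3, -296.6, 260.1]
tcp_rot: [-3.136, -0.009, -0.211]
contact_force: [-0.2, 1.2, 0.8]
opening: -0.001
```

```bash
python3 - <<'E'
from h import *
rep();knobs(-6.4);crop("top",180,110,290,190,2.7,"pics/end.png");look("l4",-6.4)
E
```

```text
t 15.9 pos [ 478.3 -296.6  260.1] yaw -12.1 ang -107.24 r 348.2 ftool [-0.41 -1.11 -0.76]
 s 346.8
[(0, np.float64(-7.13), np.float64(105.5), 405), (1, np.float64(-6.34), np.float64(106.1), 396), (2, np.float64(-6.56), np.float64(105.9), 267), (3, np.float64(-7.2), np.float64(105.4), 375)]
[(0, np.float64(-7.05), np.float64(105.9), 410), (1, np.float64(-6.35), np.float64(106.4), 404), (2, np.float64(-6.53), np.float64(106.2), 255), (3, np.float64(-7.29), np.float64(105.5), 340)]
```

View pics/end.png

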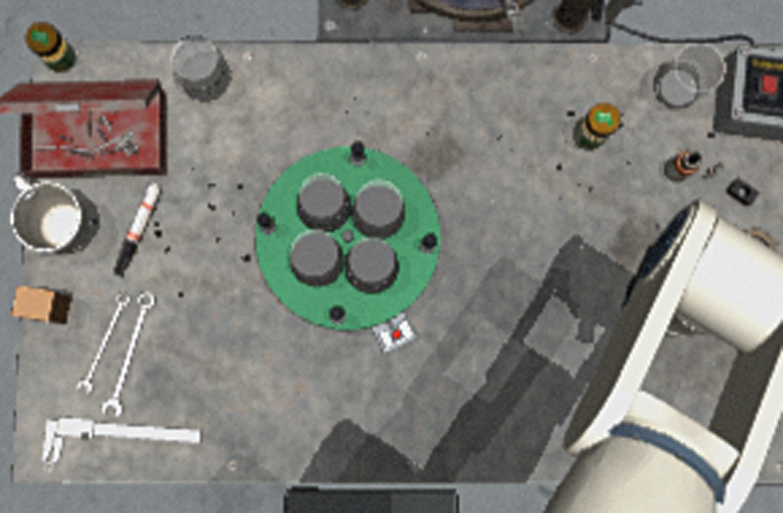

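View pics/l4.png

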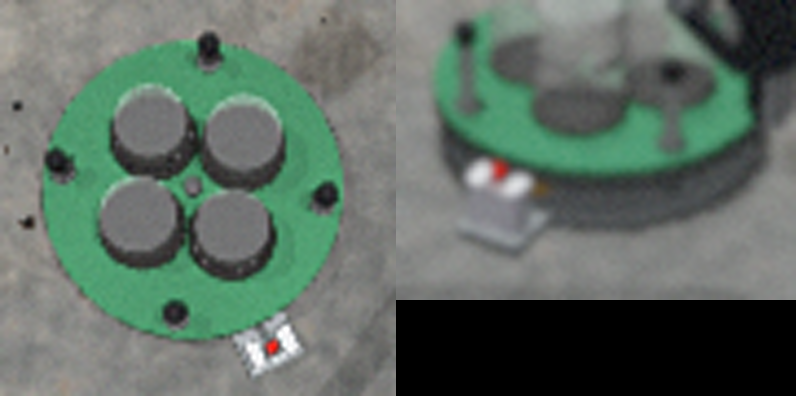

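The table is in the stop with the posts at about −6.7°. The flag shows raised at (500,170), the glasses sit evenly, the bystanders are in place, and the arm is clear.

```bash
python3 -c "
from rig import job;print(job.sign_off())"
```

```text
the job is handed in; nothing more can be done
None
```

The index table is sitting in the very next anticlockwise stop, and the job is handed in. I pushed one post round with the shut fingers, at about 1–2.5 N, until the table ran ahead of the finger by itself. I then backed off, lifted and moved the arm aside.

**Angle:** the table turned about 67.5° (1.18 rad), inside the 0.4 to 1.35 rad expected. It held its angle from the snap until hand-in at about 16 s.

**Flag:** the red flag stayed low the whole way and rose only at the snap. Its visible area went from about 170 to 306, which fits the 4 mm rise.

**Surroundings:** in the last pictures the glasses sit evenly on the plate, and the mug, block, dropper bottle and jar stand as before. The arm hides the roll of tape, so I did not see it again, but the fingers passed about 200 mm above the bench there.

**Disagreements:** the snap was larger than I expected from the last 0.05 rad (about 5° rather than 3°), but the table did not move after that. The four post readings differ by about 0.9° at the end, likely from a small error in my centre estimate.

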